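# Lock a sunken trim knob

### The arm

A 6-joint arm with a two-finger parallel gripper is mounted at the origin on a cart in front of the work surface, level with it; the furniture and walls round the work are solid. World frame = base frame: x ahead of the robot, y to its left, z up, the work surface at z = 0. Lengths are in m, angles in rad, forces in N, time in s.
With the tool pointing down it reaches from about 0.35 to 1 m from the base axis. Payload 7.1 kg.
Tool frame: the origin (TCP) lies where the fingers leave the gripper's body, on its centre line; the fingertips stand 73 mm ahead of it and the grasp point (between the pads) lies 54 mm ahead of it (manip.pinch_z is the distance from the TCP to the grasp point, in m); z points along the fingers, y is the line along which they close (so a half turn about z gives the same grasp; the last joint's range is limited). The gripper opens to 85 mm and grips with 20 to 120 N. Pads are 22 mm wide; open, the fingers measure 114 mm over their backs; the gripper's body (76 mm by 85 mm) begins 54 mm behind the grasp point. The pads swing forward as they close: fully open they stand 13 mm farther back than shut.
Start: joints at [1.299, 0.423, 1.63, -0, 1.089, -0.019], TCP at [0.156, 0.605, 0.304] pointing down, gripper open.
Joint ranges: [-3, 3], [-0.9, 2.11], [0.09, 2.58], [-1.31, 4.45], [0.11, 2.69], [-2.54, 2.54]. Speed limits (rad/s): [2.39, 2.39, 3.01, 3.14, 3.14, 3.14].

### API

Orientations are given as a unit quaternion [w, x, y, z].
In Python, from plant import manip gives the robot as it stands.
- The arm moves only by the tool servo_tool, never from a script. Its argument "moves" is text: rows parted by semicolons, each of 6 numbers parted by spaces: the shift along the tool's x, y, z in units of 0.05 m (1.0 is 0.05 m), then the turn, a rotation vector about the tool's x, y, z in units of 6 degrees (1.0 is 6 degrees). In form: dx dy dz wx wy wz; .... A call has 1 to 12 rows; each row shifts and turns the commanded pose from where the row before left it, along the tool's axes as they then stand; what a row does not reach is not made up. A row lasts 1/10 s, in which the tool goes at most 50 mm and 8.59 degrees, less where a joint would pass 70% of its speed; a pose out of reach is approached as far as the arm can. A call with a number of a shift or a turn outside -1 to 1 is refused whole. A call with a gripper value outside its range is refused whole. "hand" is the opening, from 0 (shut) to 1 (fully open), set as the call begins (left out, the last holds). The fingers move at their own pace and stop on an object; "squeeze" is the grip in N (left out, the last holds). Time passes only in rows, so rows that do not move let the fingers close. It gives the time, the measured TCP pose, the force, the opening and the grip force at its end, in the units of the state.
- manip.read_state(): the state, without advancing time (a new reading comes with each control period).
- manip.grab_frame(name): name is "scene" or "side" or "wrist"; returns (picture, depth): 420x560x3 uint8, blue, green, red; 420x560 float32, m along the optical axis (not along the pixel's ray), 0 where there is no reading.
- manip.get_calibration(name): a dict with "camera_matrix" (3x3 intrinsics, pixels), "rvec" (rotation vector, rad) and "tvec" (3), from world to camera coordinates, as OpenCV has them. Camera axes: x right, y down, z forward; pixel columns grow to the right and rows downward; lengths in m; the calibration is good to about 2 mm. A picture is of the moment at which its call begins: read the wrist's pose just before it. get_calibration takes no time and is no camera call; for the wrist camera it gives the pose at the moment of the call.
- manip.hand_in(): hands the job in; it is judged then, once.
The state is a dict: "clock": time; "joint_positions": joint angles; "qd": joint speeds; "joint_efforts": joint torques, N m; "tool_pos": TCP position; "orientation": TCP orientation; "force": force on the tool from outside, world axes, zero at the start; "torque": the same for the moment, N m; "opening": finger opening in m; "grasp_force": force on a finger pad.
Only numpy, scipy, OpenCV 4.12 (cv2) and the standard library are available. Lean on these libraries where they do the work, as an engineer would, in place of code of your own. Each camera call takes 0.05 s, during which the arm holds its last target. There are 200 camera calls.

### The job

Lift the dust cap off the valve driver's well and stand it on the desk, stem up. Then push the sunken trim knob down against its spring, gently (about 5 mm; more than 6 mm damages it), turn it clockwise past its gate until its nose is in line with the steel rib, and let it spring up locked there. Do not lean on the box, and leave the other things on the desk where they are.

Things in the scene. Friction and masses are not known exactly. Their poses are not given: they have to be found in the camera images.
- console: Valve driver: grey bench box, 110 x 130 x 62 mm (its x, y, z), fixed to the desk. Origin: centre of its underside. In its top is a round well, 64 mm across, centred on the box; the black trim knob sits sunk in it.
- well_mouth (a point): Centre of the well's mouth, in the plane of the box's top (62 mm above the desk), on the knob's axis. Axes as console.
- rib (a point): Raised steel rib on the box's top, 48 mm from the well's centre at -0.45 rad from the box's +x axis (anticlockwise from above positive): marks the knob's locked setting. Axes as console.
- trim_knob (a joint): Angle of the trim knob, rad, growing clockwise from above; slight friction, 0.03 N m. Its nose points 0.75 rad minus this value from the box's +x axis (anticlockwise positive). It turns freely from 0 to 0.62, where a gate stops three teeth on its skirt. The locking notch is at 1.20 (nose in line with the rib; 0.08 play either way); end stop at 1.40.
- knob_seat (a point): Fixed point on the knob's axis 24 mm below the mouth, where the upper face of the knob's skirt (32 mm across) lies nominally. On the skirt stands a grip bar 12 mm thick, 24 mm long plus a pointed nose, 14 mm high, centred. BUT from unit to unit the whole knob sits up to 6 mm higher or lower than this, which is not measured: feel for it. Fingertips can push on the skirt beside the bar.
- trim_press (a joint): How far the knob is pushed down against its spring, m: 0 up, 0.008 at most. Held down 4 mm or more it passes the gate and turns on to the notch; let go there it springs up, locked; let go elsewhere past the gate, its teeth hang under a ledge, 4 mm down. The spring pushes back with 3 N at first, 9 N at 4 mm, 10.5 N at 5 mm, 12 N at 6 mm; pushing past 6 mm damages it.
- dust_cap: Grey round dust cap, loose, about 40 to 85 g, closing the well at the start. Origin: centre of its underside. A plug 58 mm across and 3 mm high goes into the mouth; above it a flange 78 mm across and 4 mm thick lies on the box's top; a round stem 18 mm across to grip stands from 7 to 37 mm above the origin. z up.
- cap_spot (a point): A point on the desk top (z = 0), to the right of the box, with free desk for 50 mm around it: room for the dust cap (any other free patch of desk does as well).
- relay_block: Bystander: black relay block, 53x30x19 mm, loose on the desk. Origin: centre of its underside.
- spanner_12: Bystander: steel spanner, 30x150x8 mm, loose on the desk. Origin: centre of its underside.
- steel_flange: Bystander: round steel flange, 70x70x28 mm, loose on the desk. Origin: centre of its underside.
- lab_timer: Bystander: white lab timer, 68x62x18 mm, loose on the desk. Origin: centre of its underside.
- usb_stick: Bystander: black USB stick, 17x53x8 mm, loose on the desk. Origin: centre of its underside.
- marker: Bystander: marker pen, 17x135x16 mm, loose on the desk. Origin: centre of its underside.
- tube_tee: Bystander: grey tube tee, 34x56x16 mm, loose on the desk. Origin: centre of its underside.
There are look-alikes about, which are no part of the job. What is shaped like the dust_cap but orange is not meant.

How it is judged:
On the way:
1. the dust cap stands on the desk, stem up, let go (height (world z) of dust_cap between -0.004 and 0.008 m and angle between dust_cap's own z axis and vertical below 0.15 rad and linear speed of dust_cap below 0.02 m/s and contact force between the fingers and dust_cap below 0.1 N), for 0.2 s.
At the end, for the whole second after the job is handed in: The dust cap stands at rest on the desk top, stem up (within 0.15 rad); the knob is at rest in its locking notch (1.20 rad, within 0.09), sprung up (less than 1.5 mm down) and let go (height (world z) of dust_cap between -0.004 and 0.008 m and angle between dust_cap's own z axis and vertical below 0.15 rad and linear speed of dust_cap below 0.02 m/s and value of joint trim_press below 0.0015 m and value of joint trim_knob between 1.11 and 1.29 rad and velocity of joint trim_knob between -0.05 and 0.05 rad/s); the robot touches nothing.
It fails at once if the knob is pushed down more than 6 mm (12 N) (value of joint trim_press above 0.006 m).
It fails at once if the robot loads the box or the wall of its well with more than 15 N (contact force between any of the arm, the fingers and console above 15 N).
It fails at once if one of the other things on the desk is shifted by more than 25 mm (distance of any of relay_block, spanner_12, steel_flange, lab_timer, usb_stick, marker, tube_tee from where it was at the start of the episode above 0.025 m).
It also fails if it takes over 54 s, if anything falls off the work surface, if the arm or the gripper's body presses on something with over 40 N, if the wrist force passes 120 N, or if a joint passes its speed limit or range.

## Working session

There is one attempt and no reset: what is moved stays moved. The work goes in short steps, Python scripts to look and compute and a tool call to move; the robot and the scene stay as the last step left them, time stands still between calls to the robot, and variables do not carry over. Pictures are saved under pics/ and viewed, at most 10 in all, crops included, and the job is handed in when it is done.

Besides the shell and the picture viewer there is one more tool, called after "Call:" by a JSON object that holds its "op" and its "data". servo_tool: Moves the arm, as the interface text tells. Shifts and turns lie within -1 to 1; 1 stands for 0.05 m of shift or 6 degrees of turn. Its arguments: {"type":"object","properties":{"moves":{"type":"string"},"hand":{"type":"number"},"squeeze":{"type":"number"}},"required":["moves"]}

```bash
mkdir -p pics; ls; cat > h.py <<'E'
import numpy as np, cv2
from plant import manip
from scipy.spatial.transform import Rotation as R
def cloud(name):
    c=manip.get_calibration(name); img,d=manip.grab_frame(name)
    K=np.array(c["camera_matrix"]);Rm=cv2.Rodrigues(np.array(c["rvec"],float))[0];t=np.array(c["tvec"],float).ravel()
    v,u=np.indices(d.shape); p=np.stack([(u-K[0,2])/K[0,0]*d,(v-K[1,2])/K[1,1]*d,d],-1)
    w=(p-t)@Rm; w[d==0]=np.nan
    return img,d,w
E
python3 - <<'E'
from h import *
for n in("scene","side"):
    img,d,w=cloud(n); np.savez(f"pics/{n}.npz",img=img,w=w); cv2.imwrite(f"pics/{n}.png",img)
print(manip.read_state())
print(manip.get_calibration("wrist"))
E
```

```text
pics
{'clock': 0.1, 'joint_positions': array([ 1.29901271e+00,  4.23797880e-01,  1.63059602e+00, -4.15008803e-05,
        1.08862703e+00, -1.90212543e-02]), 'qd': array([ 0.00027494, -0.00185452, -0.00268657,  0.00027567,  0.00185562,
        0.00033495]), 'joint_efforts': array([-1.77806537e-04, -5.58427298e+01, -2.82444119e+01,  1.78594308e-05,
        3.01839798e-03,  7.17062676e-06]), 'tool_pos': array([0.15619067, 0.60476463, 0.30320936]), 'orientation': array([-8.52879192e-05,  1.26035431e-01,  9.92025483e-01, -7.09264364e-04]), 'force': array([ 0.0149229 ,  0.40951598, -0.56170509]), 'torque': array([-0.00606636, -0.03070249, -0.06135524]), 'grasp_force': 0.0, 'opening': 0.08524344368359439}
{'camera_matrix': array([[338.82182134,   0.        , 282.08009886],
       [  0.        , 338.82182134, 205.79040611],
       [  0.        ,   0.        ,   1.        ]]), 'rvec': array([-2.29817347, -1.77977491, -0.2513668 ]), 'tvec': array([-0.62457244, -0.03628436,  0.37760347])}
```

View pics/scene.png

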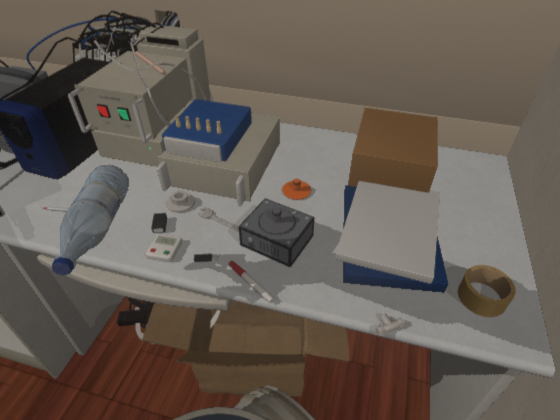

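View pics/side.png

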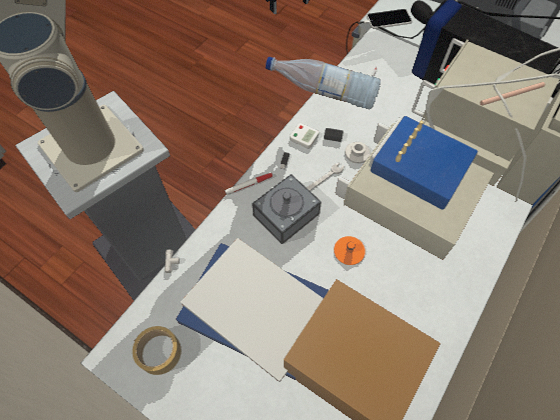

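The scene picture shows two cap-shaped things: a grey one on the box (scene px 277,215; side 287,200) and an orange one on the desk (scene 296,188; side 350,250). The grey one closing the well is the one meant. I'll confirm it in a crop and measure.

```bash
python3 - <<'E'
from h import *
out=[]
for n,(u,v) in(("scene",(277,228)),("side",(287,207))):
    f=np.load(f"pics/{n}.npz"); img,w=f["img"],f["w"]
    out.append(cv2.resize(img[v-60:v+60,u-60:u+60],(400,400),interpolation=cv2.INTER_CUBIC))
    m=np.zeros(w.shape[:2],bool); m[v-60:v+60,u-60:u+60]=1
    P=w[m]; P=P[~np.isnan(P[:,0])]
    top=P[(P[:,2]>.052)&(P[:,2]<.078)]
    c0=np.median(top,0); top=top[np.linalg.norm(top[:,:2]-c0[:2],axis=1)<.1]
    r=cv2.minAreaRect(top[:,:2].astype(np.float32)); print(n,"top",r,np.median(top[:,2]))
    fl=top[top[:,2]>.0645]; print("flange",fl.mean(0),len(fl))
    st=P[(P[:,2]>.088)&(np.linalg.norm(P[:,:2]-c0[:2],axis=1)<.06)]; print("stem",st.mean(0),st.max(0)[2],len(st))
    for q in ([(277,215),(296,186),(240,230),(314,230)] if n=="scene" else [(350,250)]): print(q,w[q[1],q[0]].round(3))
cv2.imwrite("pics/crop.png",np.hstack(out))
# height map occupancy around the box from side+scene
P=np.concatenate([np.load(f"pics/{n}.npz")["w"].reshape(-1,3) for n in("scene","side")])
P=P[~np.isnan(P[:,0])]
print("rows x .2->.9 step .03, cols y .5->-.4 step .03; max z cm")
for x in np.arange(.25,.9,.03):
    print("%.2f"%x," ".join("%2d"%(100*max(0,np.percentile(q,90))) if len(q:=P[(abs(P[:,0]-x)<.015)&(abs(P[:,1]-y)<.015)][:,2])>2 else "--" for y in np.arange(.6,-.4,-.03)))
E
```

```text
scene top ((0.5240486860275269, 0.2724530100822449), (0.11611126363277435, 0.13400684297084808), 1.0763071775436401) 0.06260968173374068
flange [0.52080046 0.26982646 0.0663746 ] 588
stem [0.52198577 0.27156174 0.09404861] 0.09784847951868858 61
(277, 215) [0.517 0.267 0.089]
(296, 186) [0.7   0.319 0.022]
(240, 230) [0.47  0.335 0.049]
(314, 230) [ 0.599  0.213 -0.   ]
side top ((0.5249438285827637, 0.2741605043411255), (0.1151164174079895, 0.13501697778701782), 0.8325054049491882) 0.06230098467578882
flange [0.52718582 0.2717523  0.06633794] 483
stem [0.52571512 0.27274861 0.09457284] 0.10013708597806976 49
(350, 250) [0.712 0.316 0.025]
rows x .2->.9 step .03, cols y .5->-.4 step .03; max z cm
0.25 13 14 13  0 -- -- -- -- -- -- -- -- -- -- -- -- -- -- -- -- -- -- -- -- -- -- -- -- -- -- -- -- --  0
0.28 14 14 12  0  0  0  0 -- -- -- -- -- -- -- -- -- -- -- -- -- -- -- -- -- -- -- -- -- -- -- -- -- --  0
0.31 14 13 11  0  0  0  0  0  0 -- -- -- -- -- -- -- -- -- -- -- -- -- -- -- -- -- -- -- -- -- -- -- --  1
0.34 13 11  0  1  1  1  0  0  0  0  0  0  0 -- -- -- -- -- -- -- -- -- --
[... 1259 characters left out ...]
3  5  5  5  5  5  5  5  0  0  0  0  0  0  0 50 -- -- -- --
0.73 15 15 15 14  9  9  3  0  0  0  0  0  0  2  4  5  5  5  5  5  5  5  0  0  0  0  0  0  0 55 -- -- -- --
0.76 15 15 15 14  9  9  0  0  0  0  0  0  0 12 12 10  5  5  5  5  5  5  0  0  0  0  0  0  0 58 -- -- -- --
0.79 14 15 15 14  9  9  0  0  0  0  0  0  0 13 13 13 13 12 12  5  5  5  0  0  0  0  0  0  9  9 -- -- -- --
0.82  9  9  9  9  9  8  0  0  0  0  0  0  0 13 13 13 13 13 13 13 10  0  0  0  0  0  0  0 11 -- -- -- -- --
0.85  9  9  9  9  9  0  0  0  0  0  0  0 12 13 13 13 13 13 13 13  0  0  0  0  0  0  0  0 12 -- -- -- -- --
0.88  0  0  0  9  9  0  0  0  0  0  0  0 13 13 13 13 13 13 13 13  0  0  0  0  0  0  0  0 13 -- -- -- -- --
```

View pics/crop.png

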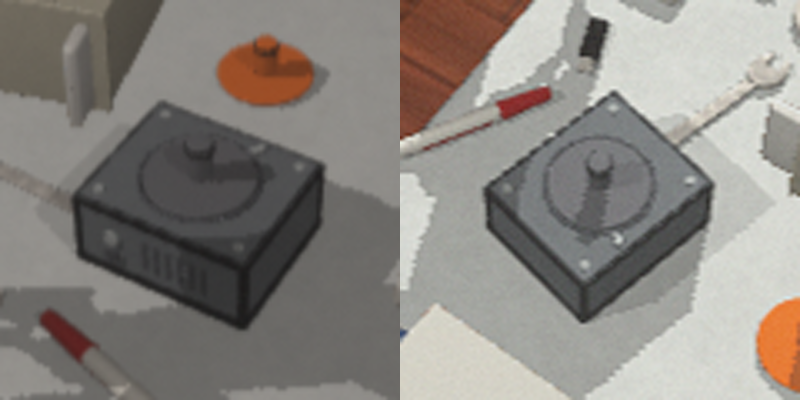

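The crop confirms it: the grey cap lies on the box (crop px 200,150 left, 600,165 right) and the orange one is separate. The rib shows at left crop 257,147, on the far side of the well, so box yaw is about 0.016 rad, with its centre at (0.5245, 0.273). Moving above the cap.

Call:
{"op": "servo_tool", "data": {"moves": "-.73 -.38 .09 0 0 0;-.73 -.38 .09 0 0 0;-.73 -.38 .09 0 0 0;-.73 -.38 .09 0 0 0;-.73 -.38 .09 0 0 0;-.73 -.38 .09 0 0 0;-.73 -.38 .09 0 0 0;-.73 -.38 .09 0 0 0;-.73 -.38 .09 0 0 0;-.73 -.38 .09 0 0 0;-.73 -.38 .09 0 0 0;-.73 -.38 .09 0 0 0", "hand": 1, "squeeze": 30}}

```text
clock: 1.3
tool_pos: [0.5243, 0.2734, 0.2495]
orientation: [-0.0, 0.126, 0.992, -0.0]
force: [-0.4, 0.8, 0.4]
opening: 0.0853
grasp_force: 0.0
```

Call:
{"op": "servo_tool", "data": {"moves": "0 0 0 0 0 0;0 0 0 0 0 0"}}

```text
clock: 1.5
tool_pos: [0.5235, 0.274, 0.2493]
orientation: [-0.001, 0.127, 0.992, -0.0]
force: [0.1, 0.2, 0.3]
opening: 0.0855
grasp_force: 0.0
```

```bash
cat >> h.py <<'E'
def pose():
    s=manip.read_state(); q=s["orientation"]; return s,np.array(s["tool_pos"]),R.from_quat([q[1],q[2],q[3],q[0]])
def to(target):
    s,p,r=pose(); print("t",s["clock"],"tcp",p.round(4),"delta tool units",(r.inv().apply(np.array(target)-p)/.05).round(3),"rotvec y-axis",r.as_matrix().round(3)[:,1],"z",r.as_matrix().round(4)[:,2],"F",s["force"].round(2),"j6",s["joint_positions"][5].round(3))
E
python3 - <<'E'
from h import *
img,d,w=cloud("wrist"); cv2.imwrite("pics/w1.png",img)
P=w.reshape(-1,3);P=P[~np.isnan(P[:,0])]
P=P[np.linalg.norm(P[:,:2]-[.5245,.273],axis=1)<.1]
st=P[(P[:,2]>.08)&(P[:,2]<.105)&(np.linalg.norm(P[:,:2]-[.5245,.273],axis=1)<.03)]
print("stem",st.mean(0),np.percentile(st,[2,98],axis=0),len(st))
t=st[st[:,2]>.092];print("stemtop",t.mean(0),cv2.minEnclosingCircle(t[:,:2].astype(np.float32)))
fl=P[(P[:,2]>.064)&(P[:,2]<.07)];print(cv2.minEnclosingCircle(fl[:,:2].astype(np.float32)))
top=P[(P[:,2]>.058)&(P[:,2]<.07)];print(cv2.minAreaRect(top[:,:2].astype(np.float32)))
to([*t.mean(0)[:2],.148])
E
```

```text
stem [0.52363934 0.2753443  0.09330672] [[0.51566765 0.26631173 0.0858696 ]
 [0.53310101 0.28393607 0.09587157]] 658
stemtop [0.52438635 0.27519199 0.09418241] ((0.5248127579689026, 0.27513813972473145), 0.009950646199285984)
((0.5307725667953491, 0.27116522192955017), 0.045745860785245895)
((0.5249031782150269, 0.2749875485897064), (0.11393194645643234, 0.13385708630084991), 1.0545716285705566)
t 1.55 tcp [0.5229 0.2747 0.2495] delta tool units [-0.028  0.017  2.03 ] rotvec y-axis [ 0.251  0.968 -0.001] z [-1.1e-03 -2.0e-04 -1.0e+00] F [-0.04  0.22  0.38] j6 -0.854
```

View pics/w1.png

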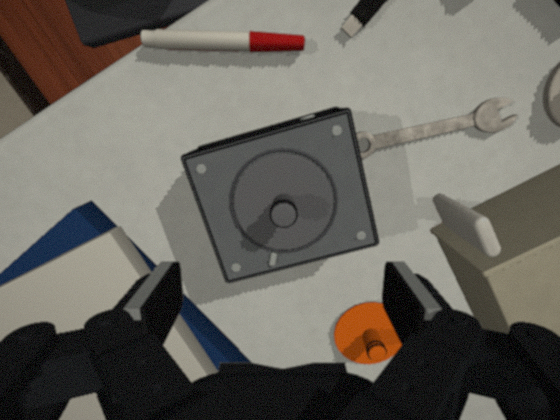

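The wrist view shows the cap centred in the box (stem at 284,213), the rib at (273,258), and open desk round it. Descending with fingers half closed.

Call:
{"op": "servo_tool", "data": {"moves": "-.01 0 .1 0 0 0;-.01 0 .1 0 0 0;-.01 .01 .1 0 0 0;0 0 .2 0 0 0;0 0 .2 0 0 0;0 0 .2 0 0 0;0 0 .3 0 0 0;0 0 .3 0 0 0;0 0 .2 0 0 0;0 0 .1 0 0 0;0 0 .1 0 0 0;0 0 0 0 0 0", "hand": 0.45}}

```text
clock: 2.75
tool_pos: [0.5248, 0.2749, 0.1544]
orientation: [-0.0, 0.126, 0.992, -0.0]
force: [-0.5, -0.6, 0.4]
opening: 0.0384
grasp_force: 0.0
```

Call:
{"op": "servo_tool", "data": {"moves": "0 0 .05 0 0 0;0 0 .04 0 0 0;0 0 0 0 0 0;0 0 0 0 0 0;0 0 0 0 0 0;0 0 0 0 0 0", "hand": 0, "squeeze": 40}}

```text
clock: 3.35
tool_pos: [0.5253, 0.2751, 0.1519]
orientation: [0.001, 0.126, 0.992, 0.0]
force: [-3.1, -1.7, 9.3]
opening: 0.0161
grasp_force: 38.8
```

```bash
python3 - <<'E'
from h import *
to([.44,.13,.2]); print(manip.read_state()["opening"],manip.read_state()["grasp_force"])
E
```

```text
t 3.35 tcp [0.5253 0.2751 0.1519] delta tool units [ 0.925 -3.236 -0.966] rotvec y-axis [0.25  0.968 0.001] z [ 1.3e-03  6.0e-04 -1.0e+00] F [-3.11 -1.73  9.28] j6 -0.856
0.016140695081695064 38.801493644714355
```

Call:
{"op": "servo_tool", "data": {"moves": "0 0 -.1 0 0 0;0 0 -.2 0 0 0;0 0 -.3 0 0 0;0 0 -.3 0 0 0;0.1 -.3 -.3 0 0 0;.1 -.4 0 0 0 0;.15 -.5 0 0 0 0;.15 -.55 0 0 0 0;.15 -.55 0 0 0 0;.125 -.5 0 0 0 0;.1 -.3 0 0 0 0;.05 -.136 0 0 0 0"}}

```text
clock: 4.55
tool_pos: [0.4393, 0.129, 0.2112]
orientation: [0.0, 0.127, 0.992, 0.0]
force: [0.7, 0.4, -0.5]
opening: 0.0159
grasp_force: 39.1
```

Call:
{"op": "servo_tool", "data": {"moves": "0 0 .2 0 0 0;0 0 .4 0 0 0;0 0 .4 0 0 0;0 0 .4 0 0 0;0 0 .3 0 0 0;0 0 .2 0 0 0;0 0 .1 0 0 0;0 0 0 0 0 0"}}

```text
clock: 5.35
tool_pos: [0.4397, 0.1301, 0.1098]
orientation: [-0.0, 0.126, 0.992, -0.0]
force: [-0.6, 0.0, -0.5]
opening: 0.0163
grasp_force: 39.1
```

```bash
python3 - <<'E'
from h import *
to([.44,.13,.094]); print(manip.read_state()["opening"],manip.read_state()["grasp_force"])
E
```

```text
t 5.35 tcp [0.4397 0.1301 0.1098] delta tool units [-0.006 -0.001  0.316] rotvec y-axis [ 0.25   0.968 -0.   ] z [-8.e-04 -2.e-04 -1.e+00] F [-0.61  0.03 -0.48] j6 -1.057
0.016318395439371292 39.10185098648071
```

Call:
{"op": "servo_tool", "data": {"moves": "0 0 .1 0 0 0;0 0 .1 0 0 0;0 0 .06 0 0 0;0 0 .03 0 0 0;0 0 .02 0 0 0;0 0 0 0 0 0"}}

```text
clock: 5.95
tool_pos: [0.4397, 0.1298, 0.0949]
orientation: [-0.0, 0.126, 0.992, -0.0]
force: [0.3, 0.1, -0.0]
opening: 0.016
grasp_force: 39.1
```

Call:
{"op": "servo_tool", "data": {"moves": "0 0 .015 0 0 0;0 0 .01 0 0 0;0 0 .01 0 0 0;0 0 0 0 0 0"}}

```text
clock: 6.35
tool_pos: [0.4396, 0.1298, 0.0931]
orientation: [-0.0, 0.126, 0.992, -0.0]
force: [1.0, 0.1, -0.5]
opening: 0.0161
grasp_force: 39.1
```

Call:
{"op": "servo_tool", "data": {"moves": "0 0 .02 0 0 0;0 0 0 0 0 0;0 0 0 0 0 0"}}

```text
clock: 6.65
tool_pos: [0.4397, 0.1298, 0.0929]
orientation: [0.0, 0.126, 0.992, 0.0]
force: [-2.5, -1.0, 12.1]
opening: 0.0161
grasp_force: 40.4
```

Call:
{"op": "servo_tool", "data": {"moves": "0 0 0 0 0 0;0 0 0 0 0 0;0 0 0 0 0 0;0 0 -.1 0 0 0;0 0 -.3 0 0 0;0 0 -.5 0 0 0;0 0 -.6 0 0 0;0 0 -.6 0 0 0;0 0 -.6 0 0 0;0 0 -.3 0 0 0;0 0 0 0 0 0", "hand": 0.5}}

```text
clock: 7.75
tool_pos: [0.4408, 0.1301, 0.2444]
orientation: [0.002, 0.126, 0.992, 0.001]
force: [-0.2, -0.1, -0.6]
opening: 0.0429
grasp_force: 0.0
```

```bash
python3 - <<'E'
from h import *
to([.5248,.275,.25])
E
```

```text
t 7.75 tcp [0.4408 0.1301 0.2444] delta tool units [-0.903  3.226 -0.1  ] rotvec y-axis [0.25  0.968 0.002] z [ 0.0047  0.0012 -1.    ] F [-0.23 -0.1  -0.62] j6 -1.057
```

Call:
{"op": "servo_tool", "data": {"moves": "-.05 .15 0 0 0 0;-.1 .4 0 0 0 0;-.15 .5 0 0 0 0;-.15 .55 0 0 0 0;-.15 .55 0 0 0 0;-.15 .5 0 0 0 0;-.1 .4 0 0 0 0;-.05 .18 0 0 0 0;0 0 0 0 0 0;0 0 0 0 0 0"}}

```text
clock: 8.75
tool_pos: [0.5228, 0.2744, 0.2411]
orientation: [-0.001, 0.126, 0.992, -0.001]
force: [-1.1, -0.3, 0.6]
opening: 0.0424
grasp_force: 0.0
```

```bash
python3 - <<'E'
from h import *
img,d,w=cloud("wrist"); np.savez("pics/w2.npz",img=img,w=w)
c=img[150:280,190:380]; g=cv2.convertScaleAbs(c,alpha=2.0,beta=10)
cv2.imwrite("pics/w2.png",cv2.resize(g,(760,520),interpolation=cv2.INTER_CUBIC))
P=w.reshape(-1,3);P=P[~np.isnan(P[:,0])]
C=np.array([.5248,.275])
r=np.linalg.norm(P[:,:2]-C,axis=1)
Q=P[r<.034]
print(np.histogram(Q[:,2],bins=np.arange(.0,.07,.003)))
bar=Q[(Q[:,2]>.044)&(Q[:,2]<.064)&(np.linalg.norm(Q[:,:2]-C,axis=1)<.02)]
print("bar",bar.mean(0),len(bar), cv2.minAreaRect(bar[:,:2].astype(np.float32)) if len(bar)>3 else 0)
top=P[(P[:,2]>.058)&(P[:,2]<.068)&(r<.1)];print(cv2.minAreaRect(top[:,:2].astype(np.float32)))
wl=P[(P[:,2]<.055)&(P[:,2]>0.0)&(r<.04)];print("well",cv2.minEnclosingCircle(wl[:,:2].astype(np.float32)))
to([*C,.2])
E
```

```text
(array([   0,    0,    6,    6,   46, 1588,  165,  104,  314,  538,  130,
        641,  169,  151,  142,  225,  533,  137,  141,  454,  458,    0,
          0]), array([0.   , 0.003, 0.006, 0.009, 0.012, 0.015, 0.018, 0.021, 0.024,
       0.027, 0.03 , 0.033, 0.036, 0.039, 0.042, 0.045, 0.048, 0.051,
       0.054, 0.057, 0.06 , 0.063, 0.066, 0.069]))
bar [0.52535389 0.27594075 0.04860295] 493 ((0.5268067717552185, 0.2766414284706116), (0.029042590409517288, 0.012258855625987053), 35.551151275634766)
((0.5249571204185486, 0.27497735619544983), (0.11406928300857544, 0.13386869430541992), 1.0463135242462158)
well ((0.5256556868553162, 0.2747957706451416), 0.032217349857091904)
t 8.8 tcp [0.5229 0.2741 0.2414] delta tool units [-0.034  0.028  0.828] rotvec y-axis [ 0.25   0.968 -0.001] z [-0.0017 -0.001  -1.    ] F [ 0.17 -0.73 -0.67] j6 -0.855
```

View pics/w2.png

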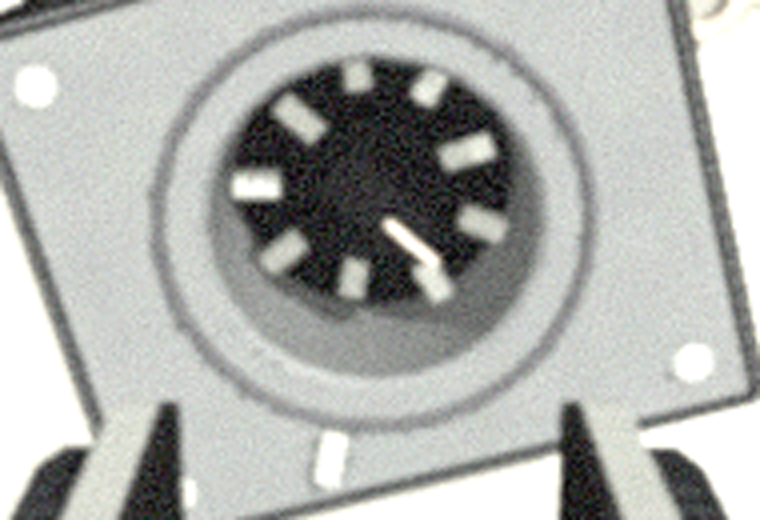

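The crop (view px ×4 of 190..380, 150..280) shows the knob sunk in the well, its white nose line from (385,222) to (437,265), and the rib at (330,460). The bar's long axis is at 35.5° in world, so the knob stands near 0.15. Bar top is about z 0.049 and the skirt about 0.035. Aligning the fingers across the bar takes a 50° anticlockwise turn, then about 60° clockwise later.

Call:
{"op": "servo_tool", "data": {"moves": "0 0 0 0 0 -.4;0 0 0 0 0 -.9;0 0 0 0 0 -1;0 0 .1 0 0 -1;0 0 .1 0 0 -1;0 0 .1 0 0 -1;0 0 .2 0 0 -1;0 0 .1 0 0 -1;0 0 .1 0 0 -.7;0 0 .1 0 0 -.33;0 0 0 0 0 0", "hand": 0.24, "squeeze": 20}}

```text
clock: 9.9
tool_pos: [0.5229, 0.2738, 0.2016]
orientation: [-0.001, -0.305, 0.953, -0.0]
force: [0.3, 0.4, -0.4]
opening: 0.0204
grasp_force: 0.0
```

```bash
python3 - <<'E'
from h import *
to([.525,.275,.14]); s,p,r=pose(); y=r.as_matrix()[:,1]; print(np.degrees(np.arctan2(y[1],y[0])),s["opening"])
E
```

```text
t 9.9 tcp [0.5229 0.2738 0.2016] delta tool units [-0.05  -0.006  1.232] rotvec y-axis [-0.58   0.815  0.   ] z [-1.5e-03 -8.0e-04 -1.0e+00] F [ 0.27  0.35 -0.4 ] j6 -1.727
125.4570794389209 0.020362131768925238
```

Call:
{"op": "servo_tool", "data": {"moves": "-.05 -.005 .1 0 0 0;0 0 .2 0 0 0;0 0 .3 0 0 0;0 0 .3 0 0 0;0 0 .2 0 0 0;0 0 .1 0 0 0;0 0 0 0 0 0;0 0 0 0 0 0"}}

```text
clock: 10.7
tool_pos: [0.526, 0.2763, 0.1422]
orientation: [0.0, -0.305, 0.952, 0.0]
force: [0.2, -0.0, 0.1]
opening: 0.0205
grasp_force: 0.0
```

```bash
python3 - <<'E'
from h import *
img,d,w=cloud("wrist"); cv2.imwrite("pics/w3.png",cv2.convertScaleAbs(img,alpha=1.6,beta=10))
to([.525,.275,.124])
E
```

```text
t 10.75 tcp [0.5261 0.2764 0.1425] delta tool units [ 0.035 -0.009  0.371] rotvec y-axis [-0.581  0.814 -0.   ] z [ 7.e-04  3.e-04 -1.e+00] F [-0.36  0.06  0.63] j6 -1.727
```

View pics/w3.png

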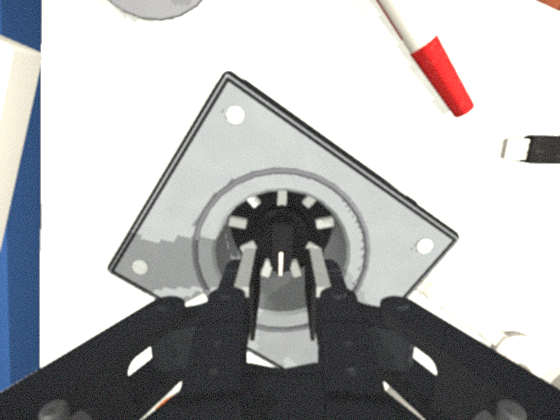

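The fingers straddle the bar symmetrically (bar centre at about 282,240, pads at 247 and 318). Going down slowly to just above the skirt.

Call:
{"op": "servo_tool", "data": {"moves": ".02 0 .1 0 0 0;0 0 .1 0 0 0;0 0 .06 0 0 0;0 0 .04 0 0 0;0 0 0 0 0 0;0 0 0 0 0 0"}}

```text
clock: 11.35
tool_pos: [0.525, 0.2756, 0.1272]
orientation: [-0.0, -0.305, 0.952, -0.0]
force: [-1.1, -0.2, -0.1]
opening: 0.0203
grasp_force: 0.0
```

Call:
{"op": "servo_tool", "data": {"moves": "0 0 .02 0 0 0;0 0 .02 0 0 0;0 0 0 0 0 0;0 0 0 0 0 0"}}

```text
clock: 11.75
tool_pos: [0.525, 0.2756, 0.1252]
orientation: [-0.0, -0.305, 0.952, -0.0]
force: [0.5, -0.3, -1.2]
opening: 0.0204
grasp_force: 0.0
```

Close on the bar.

Call:
{"op": "servo_tool", "data": {"moves": "0 0 0 0 0 0;0 0 0 0 0 0;0 0 0 0 0 0;0 0 0 0 0 0", "hand": 0, "squeeze": 20}}

```text
clock: 12.15
tool_pos: [0.525, 0.2756, 0.1252]
orientation: [0.0, -0.305, 0.952, -0.0]
force: [-0.5, 0.1, 0.7]
opening: 0.0003
grasp_force: 0.0
```

The fingers shut on nothing, so the tips are still above the bar and the tip offset is 73 mm, as stated. Reopen and go deeper.

Call:
{"op": "servo_tool", "data": {"moves": "0 0 -.1 0 0 0;0 0 0 0 0 0;0 0 0 0 0 0;0 0 .1 0 0 0;0 0 .1 0 0 0;0 0 .08 0 0 0;0 0 0 0 0 0", "hand": 0.24}}

```text
clock: 12.85
tool_pos: [0.5245, 0.2754, 0.1152]
orientation: [-0.001, -0.305, 0.952, -0.0]
force: [0.0, 0.5, -0.1]
opening: 0.0207
grasp_force: 0.0
```

Call:
{"op": "servo_tool", "data": {"moves": "0 0 .03 0 0 0;0 0 .03 0 0 0;0 0 .02 0 0 0;0 0 0 0 0 0;0 0 0 0 0 0"}}

```text
clock: 13.35
tool_pos: [0.5251, 0.2756, 0.1122]
orientation: [0.0, -0.305, 0.952, 0.0]
force: [0.0, -0.5, 0.4]
opening: 0.0206
grasp_force: 0.0
```

Call:
{"op": "servo_tool", "data": {"moves": "0 0 0 0 0 0;0 0 0 0 0 0;0 0 0 0 0 0;0 0 0 0 0 0", "hand": 0, "squeeze": 20}}

```text
clock: 13.75
tool_pos: [0.5253, 0.2754, 0.1124]
orientation: [0.0, -0.305, 0.952, -0.0]
force: [2.4, -5.2, 2.1]
opening: 0.011
grasp_force: 24.8
```

Gripped with Fz about 2 N, so the knob is not down yet. Relieve the side force and press in small steps.

Call:
{"op": "servo_tool", "data": {"moves": "0 -.01 .02 0 0 0;0 0 .02 0 0 0;0 0 .01 0 0 0;0 0 0 0 0 0;0 0 0 0 0 0"}}

```text
clock: 14.25
tool_pos: [0.5254, 0.2753, 0.11]
orientation: [0.0, -0.305, 0.952, 0.0]
force: [0.8, -4.2, 6.5]
opening: 0.0115
grasp_force: 25.2
```

Call:
{"op": "servo_tool", "data": {"moves": "0 0 .01 0 0 0;0 0 .01 0 0 0;0 0 0 0 0 0;0 0 0 0 0 0"}}

```text
clock: 14.65
tool_pos: [0.5254, 0.2753, 0.1091]
orientation: [0.0, -0.305, 0.952, 0.0]
force: [0.3, -4.0, 7.0]
opening: 0.0112
grasp_force: 25.3
```

Call:
{"op": "servo_tool", "data": {"moves": "0 -.01 .01 0 0 0;0 0 .01 0 0 0;0 0 .01 0 0 0;0 0 0 0 0 0;0 0 0 0 0 0"}}

```text
clock: 15.15
tool_pos: [0.5255, 0.2752, 0.1078]
orientation: [0.0, -0.305, 0.952, 0.0]
force: [-0.8, -2.5, 10.3]
opening: 0.0113
grasp_force: 25.6
```

Call:
{"op": "servo_tool", "data": {"moves": "0 0 .01 0 0 0;0 0 0 0 0 0;0 0 0 0 0 0"}}

```text
clock: 15.45
tool_pos: [0.5255, 0.2752, 0.1073]
orientation: [0.0, -0.305, 0.952, 0.0]
force: [-1.5, -1.4, 10.7]
opening: 0.0114
grasp_force: 25.6
```

Pressed to about 5 mm (10.5 N). Turn clockwise slowly, watching the force.

Call:
{"op": "servo_tool", "data": {"moves": "0 0 0 0 0 .2;0 0 0 0 0 .3;0 0 0 0 0 .3;0 0 0 0 0 .3;0 0 0 0 0 .3;0 0 0 0 0 .3;0 0 0 0 0 .2;0 0 0 0 0 0"}}

```text
clock: 16.25
tool_pos: [0.5256, 0.2751, 0.1074]
orientation: [0.0, -0.208, 0.978, 0.0]
force: [-1.2, -3.2, 10.8]
opening: 0.0114
grasp_force: 25.7
```

```bash
cat > a.py <<'E'
from h import *
s,p,r=pose(); y=r.as_matrix()[:,1]; b=np.arctan2(y[1],y[0])-np.pi/2
print("knob",.75-(b-.018),"F tool",r.inv().apply(s["force"]).round(1),"T",s["torque"].round(2),"z",p.round(4),s["opening"],s["joint_positions"][5])
E
python3 a.py
```

```text
knob 0.3481263573999276 F tool [  2.4  -2.4 -10.8] T [-0.49  0.2  -0.07] z [0.5256 0.2751 0.1074] 0.011391340502397552 -1.5289940895636347
```

Call:
{"op": "servo_tool", "data": {"moves": "0 0 0 0 0 .3;0 0 0 0 0 .4;0 0 0 0 0 .4;0 0 0 0 0 .4;0 0 0 0 0 .4;0 0 0 0 0 .4;0 0 0 0 0 .4;0 0 0 0 0 .4;0 0 0 0 0 .4;0 0 0 0 0 .3;0 0 0 0 0 .2;0 0 0 0 0 0"}}

```text
clock: 17.45
tool_pos: [0.5257, 0.2747, 0.1073]
orientation: [0.0, -0.001, 1.0, -0.0]
force: [-0.5, -5.2, 10.4]
opening: 0.0114
grasp_force: 25.7
```

```bash
python3 a.py
```

```text
knob 0.7668347579948436 F tool [  0.5  -5.2 -10.4] T [-0.87  0.04  0.  ] z [0.5257 0.2747 0.1073] 0.011432714609046253 -1.1101250665301876
```

Call:
{"op": "servo_tool", "data": {"moves": "0 -.01 0 0 0 .3;0 0 0 0 0 .4;0 0 0 0 0 .4;0 0 0 0 0 .4;0 0 0 0 0 .4;0 0 0 0 0 .4;0 0 0 0 0 .4;0 0 0 0 0 .4;0 0 0 0 0 .4;0 0 0 0 0 .4;0 0 0 0 0 .24;0 0 0 0 0 0"}}

```text
clock: 18.65
tool_pos: [0.5257, 0.2742, 0.1073]
orientation: [0.0, 0.215, 0.977, -0.0]
force: [-0.8, -6.2, 10.5]
opening: 0.0114
grasp_force: 25.7
```

```bash
python3 a.py
```

```text
knob 1.200481873907522 F tool [ -1.9  -6.  -10.5] T [-0.93  0.07 -0.04] z [0.5257 0.2742 0.1073] 0.011369329128907356 -0.6772133837216824
```

At 1.20. Let it rise while still held lightly.

Call:
{"op": "servo_tool", "data": {"moves": "0 0 -.02 0 0 0;0 0 -.02 0 0 0;0 0 -.02 0 0 0;0 0 -.01 0 0 0;0 0 0 0 0 0;0 0 0 0 0 0"}}

```text
clock: 19.25
tool_pos: [0.5256, 0.2742, 0.1104]
orientation: [0.0, 0.214, 0.977, -0.0]
force: [0.6, -4.3, 6.9]
opening: 0.0113
grasp_force: 25.1
```

Call:
{"op": "servo_tool", "data": {"moves": "0 0 -.02 0 0 0;0 0 -.01 0 0 0;0 0 0 0 0 0;0 0 0 0 0 0"}}

```text
clock: 19.65
tool_pos: [0.5256, 0.2742, 0.1116]
orientation: [0.0, 0.214, 0.977, -0.0]
force: [1.4, -5.1, 3.6]
opening: 0.0111
grasp_force: 24.9
```

```bash
python3 a.py
```

```text
knob 1.1997755163976245 F tool [-3.4 -4.  -3.6] T [-0.81 -0.29  0.03] z [0.5256 0.2742 0.1116] 0.011087014885706554 -0.6779775011189133
```

Following the spring up, so it is in the notch. Open gently (pads clear of the well wall) and rise.

Call:
{"op": "servo_tool", "data": {"moves": "0 0 -.01 0 0 0;0 0 0 0 0 0;0 0 0 0 0 0;0 0 0 0 0 0", "hand": 0.24}}

```text
clock: 20.05
tool_pos: [0.5253, 0.2745, 0.112]
orientation: [-0.0, 0.214, 0.977, -0.0]
force: [-0.1, -0.1, -0.3]
opening: 0.0208
grasp_force: 0.0
```

Call:
{"op": "servo_tool", "data": {"moves": "0 0 -.1 0 0 0;0 0 -.2 0 0 0;0 0 -.4 0 0 0;0 0 -.5 0 0 0;0 0 -.5 0 0 0;0 0 -.5 0 0 0;0 0 -.4 0 0 0;0 0 -.2 0 0 0;0 0 0 0 0 0;0 0 0 0 0 0"}}

```text
clock: 21.05
tool_pos: [0.5253, 0.2741, 0.2518]
orientation: [-0.0, 0.214, 0.977, -0.0]
force: [0.8, -0.1, 0.3]
opening: 0.0202
grasp_force: 0.0
```

```bash
python3 - <<'E'
from h import *
img,d,w=cloud("wrist"); cs,_,_=cloud("scene")
a=cv2.resize(cv2.convertScaleAbs(img,alpha=1.6,beta=10),(560,420)); cv2.imwrite("pics/w4.png",np.hstack([a[:,80:480],cv2.resize(cs[190:295,220:320],(400,420))]))
P=w.reshape(-1,3);P=P[~np.isnan(P[:,0])];C=np.array([.5248,.275])
r=np.linalg.norm(P[:,:2]-C,axis=1)
bar=P[(P[:,2]>.044)&(P[:,2]<.056)&(r<.02)]
print("bar",bar.mean(0),np.median(bar[:,2]),len(bar),cv2.minAreaRect(bar[:,:2].astype(np.float32)))
to([.525,.275,.25])
E
```

```text
bar [0.52552295 0.27488704 0.04865614] 0.0487576832628224 442 ((0.5268454551696777, 0.27423548698425293), (0.010953797027468681, 0.028357040137052536), 65.47969818115234)
t 21.15 tcp [0.525 0.274 0.251] delta tool units [0.008 0.018 0.02 ] rotvec y-axis [ 0.419  0.908 -0.002] z [-1.8e-03 -9.0e-04 -1.0e+00] F [-0.78  0.49  0.47] j6 -0.678
```

View pics/w4.png

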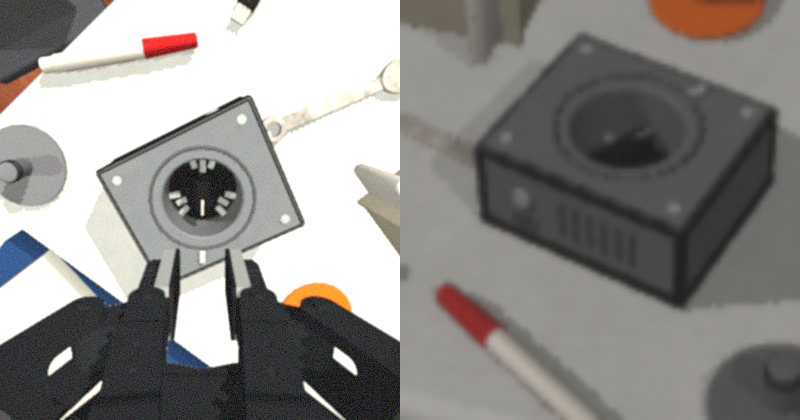

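The wrist view (left) shows the nose line (202,207) in line with the rib (202,257), and the bar's top is back at its starting height. The cap stands stem up on the desk (35,165). Handing in.

```bash
python3 -c "
from plant import manip
print(manip.hand_in())"
```

```text
the job is handed in; nothing more can be done
None
```

The dust cap stands stem up on the desk and the trim knob is locked at about 1.20 rad, in line with the rib and sprung up; I handed the job in at about 21 s, and no verdict came back.

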